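# Load the film reel on its axle stand

### The arm

A 7-joint arm with a two-finger parallel gripper is mounted at the origin on the work surface. World frame = base frame: x ahead of the robot, y to its left, z up, the work surface at z = 0. Lengths are in m, angles in rad, forces in N, time in s.
With the tool pointing down it reaches from about 0.4 to 0.85 m from the base axis. Payload 10.4 kg.
Tool frame: the origin (TCP) lies at the very end of the fingers, on their centre line; the grasp point (between the pads) lies 19 mm behind it; y points along the fingers, z is the direction in which the jaws open and shut, and the axes are right-handed (so a half turn about y gives the same grasp; the last joint's range is limited). The gripper opens to 85 mm and grips with 20 to 120 N. Pads are 22 mm wide; open, the fingers measure 114 mm over their backs; the gripper's body (76 mm by 85 mm) begins 54 mm behind the grasp point. The pads swing forward as they close: fully open they stand 13 mm farther back than shut.
Start: joints at [-1.193, 0.332, -0.065, 1.46, 0.022, 1.35, -0.088], TCP at [0.244, 0.575, 0.231] pointing down, gripper open.
Joint ranges: [-2.6, 2.6], [-0.5, 2.12], [-1.47, 1.34], [0.16, 2.42], [-1.27, 4.41], [0.06, 2.06], [-2.6, 2.6]. Speed limits (rad/s): [2.22, 2.22, 2.79, 2.79, 3.14, 3.14, 3.14].

### API

Orientations are given as a unit quaternion [x, y, z, w].
In Python, from workcell import manip gives the robot as it stands.
- The arm moves only by the tool arm_command, never from a script. Its argument "commands" is a list that holds one entry, the list of rows, each a list of 6 numbers: the shift along the world's x, y, z in cm, then the turn, a rotation vector about the world's x, y, z in degrees. A call has 1 to 20 rows; each row is the pose to reach, as a shift and turn from the pose commanded when the call began; what a row does not reach only later rows make up. A row lasts 1/10 s, in which the tool goes at most 50 mm and 8.59 degrees, less where a joint would pass 70% of its speed; a pose out of reach is approached as far as the arm can. A call with a gripper value outside its range is refused whole. "claw" is the finger opening in cm, from 0 to 8.54, set as the call begins (left out, the last holds). The fingers move at their own pace and stop on an object; "newtons" is the grip in N (left out, the last holds). Time passes only in rows, so rows that repeat a pose let the fingers close. It gives the time, the measured TCP pose, the force and the opening at its end, in the units of the state.
- manip.get_obs(): the state, without advancing time (a new reading comes with each control period).
- manip.camera(name): name is "side" or "top"; returns a dict with "pixels" (400x640x3 uint8, blue, green, red), "depth" (400x640 float32, m along the optical axis (not along the pixel's ray), 0 where there is no reading), "K" (3x3 intrinsics, pixels), "k1" (the pictures are not rectified: a ray, as slopes to the right and down, at radius r is drawn at 1 + k1 r^2 times it, then the intrinsics apply), "rvec" (rotation vector, rad) and "tvec" (3), from world to camera coordinates, as OpenCV has them. Camera axes: x right, y down, z forward; pixel columns grow to the right and rows downward; lengths in m; the calibration is good to about 2 mm. A picture is of the moment at which its call begins.
- manip.hand_in(): hands the job in, once; it reports no verdict.
Trained networks look in the newest picture that a camera, given by its name, has taken for a name from the list of things; names that differ only in an ending like _2 or _b are one class to them, and where a whole thing is asked for, a point or a joint stands for the part that bears it (a point fixed in the world has none). Each returns a list of dicts, best first, with "p" (0 to 1); they miss things now and then, are a little off and sometimes report something else, mostly with a low value. They report only what shows in the picture. A call takes as long as a camera call. They do not tell look-alikes from the thing itself.
- manip.masks_of(camera, thing): "mask" (400x640 bool, what is visible of it) and "bbox" ([left, top, right, bottom] in pixels, round what is visible of it).
The state is a dict: "clock": time; "joint_pos": joint angles; "joint_velocities": joint speeds; "tau": joint torques, N m; "position": TCP position; "ee_rot": TCP orientation; "ft_force": force on the tool from outside, world axes, zero at the start; "torque": the same for the moment, N m; "grip_width": opening from 0.0 (shut) to 1.0 (fully open).
Only numpy, scipy, OpenCV 4.12 (cv2) and the standard library are available. Lean on these libraries where they do the work, as an engineer would, in place of code of your own. Each camera call takes 0.05 s, during which the arm holds its last target.

### The job

Take the axle from its low rack by its black grip, thread it through the bush of the square-flanged film reel in the tray until the axle's collar meets the reel, and lift the reel out on it. Lay the axle with the reel into the slots of the tall two-plate stand, the reel between the two plates, let go and draw clear. The bush sits off-centre at an unknown angle, so feel for its hole; push gently throughout, never touch the reel with the gripper or the arm, and leave the other things where they are.

Things in the scene. Friction and masses are not known exactly. Their poses are not given: they have to be found in the camera images.
- axle: Loose steel axle, 85 g, at first level in the low rack's slots. Origin on its centre line at the front end of the grip; +x runs along the rod from grip to tip. Grip: black bar 16 x 16 mm square, x = -50 to 0. Rod 8 mm thick, x = 0 to 100, tip edge rounded 1 mm. Collar 18 mm across, x = 20 to 26. The slots of rack and stand take the bare rod at about x = 10 (between grip and collar) and x = 85 mm.
- axle_tip (a point): The centre of the axle's tip, 100 mm along +x from the axle's origin.
- axle_mid (a point): Point on the axle's centre line 47.5 mm along +x from its origin, midway between the two lengths that lie in the slots.
- reel: Loose white film reel, 100 to 200 g, lying in the tray, bore level. Two square flanges 66 x 66 x 4 mm, 44 mm over both, amber film between. Origin at its middle, 37 mm above the table at first; +x is the threading direction (the axle enters at the open -x side), z up at first. Gently means under 25 N between axle and reel.
- bush_face (a point): Middle of the entry face of the reel's round grey bush (x = -23 mm of the reel; bush 33 mm across, 46 mm long). Its straight, sharp-edged hole, 12 mm wide, runs right through along x, 5 mm off this point in an unmeasured direction of the reel's y-z plane, anywhere round the circle, new each time; clamped, it does not turn. A rod that misses meets the flat face. Collar home: tip 74 mm past this face.
- tray: Fixed grey tray under the reel; origin on the table at its middle, axes as the reel's. Floor 4 mm thick, x = -36 to 32 mm; side rails 16 mm tall, 3 mm play to each side; -x side open. At +x a rigid back stop 50 mm tall, 8 mm thick, 1.5 mm behind the reel's flange, with a slot 36 mm wide from 12 mm above the table up to its open top, for the axle's tip to pass and lift out.
- rack: Fixed low rack holding the axle at first: two upright plates 8 mm thick, 36 mm wide, 60 mm tall, their middles 75 mm apart along its x, with slots open at the top. Origin on the table at its middle. The axle's centre line lies 45 mm above the table, its grip overhanging at the -x side.
- stand: Fixed tall stand, the goal: two upright plates 8 mm thick, 60 mm wide, 90 mm tall, middles at x = -37.5 and +37.5 mm; base 83 x 76 x 6 mm. Origin on the table at its middle, z up. Slots at y = 0, open at the top: 11 mm wide from the floor at 70 mm height up to 78, then flared to 30 mm at the top. Same both ways round: the grip may overhang at either end, the plate next to it between grip and collar.
- stand_seat (a point): Where the middle of the seated axle's centre line belongs: on the stand, 74 mm above the table, midway between the plates.
- bottle: amber bottle, 56 mm across, 130 mm tall, standing; origin under its middle. Bystander, loose.
- jar: clear jar with a white cap, 60 mm across, 60 mm tall; origin under its middle. Bystander, loose.
- spool: plain white round ring lying flat, 64 mm across, 22 mm tall, hole 24 mm; origin under its middle. Bystander, loose; not the reel meant.
- driver: screwdriver lying on the table. Bystander, loose.
- maskcase: flat black case 150 x 150 x 18 mm. Bystander, loose.
- dish: shallow glass dish 90 mm across, 16 mm tall. Bystander, loose.
- tweezers: steel tweezers 120 mm long, lying flat. Bystander, loose.
Mind the look-alikes: they are no part of the job. Of the things that look like the axle, the middle-sized one is meant.

How it is judged:
By the outcome, as a careful person would: the job done as asked, in the order asked, and still so for the second after the job is handed in, with the robot touching nothing.
It also fails if it takes over 72 s, if anything falls off the work surface, if the arm or the gripper's body presses on something with over 40 N, if the wrist force passes 120 N, or if a joint passes its speed limit or range.

## Working session

There is one attempt and no reset: what is moved stays moved. The work goes in short steps, Python scripts to look and compute and a tool call to move; the robot and the scene stay as the last step left them, time stands still between calls to the robot, and variables do not carry over. Pictures are saved under pics/ and viewed, and the job is handed in when it is done.

Besides the shell and the picture viewer there is one more tool, called after "Call:" in YAML: its name, and indented under it one key for each argument. arm_command: Moves the arm, as the interface text tells. Its arguments: {"type":"object","properties":{"commands":{"type":"array"},"claw":{"type":"number"},"newtons":{"type":"number"}},"required":["commands"]}

```bash
ls; mkdir -p pics; cat > h.py <<'E'
import numpy as np, cv2
from workcell import manip
def cam(n,fn=None):
    c=manip.camera(n)
    if fn: cv2.imwrite('pics/'+fn,c['pixels'])
    return c
def und(c,uv):
    K=np.array(c['K']);uv=np.atleast_2d(np.array(uv,float))
    d=np.stack([(uv[:,0]-K[0,2])/K[0,0],(uv[:,1]-K[1,2])/K[1,1]],1)
    s=d.copy()
    for _ in range(30): s=d/(1+c['k1']*(s**2).sum(1,keepdims=True))
    return s
def RT(c): return cv2.Rodrigues(np.array(c['rvec'],float))[0],np.array(c['tvec'],float).ravel()
def deproj(c,uv,z):
    s=und(c,uv);p=np.c_[s,np.ones(len(s))]*np.atleast_1d(z)[:,None]
    R,t=RT(c);return (p-t)@R
def onplane(c,uv,h):
    s=und(c,uv);R,t=RT(c);d=np.c_[s,np.ones(len(s))]@R;o=-R.T@t
    return o+d*((h-o[2])/d[:,2])[:,None]
def proj(c,P):
    R,t=RT(c);p=np.atleast_2d(P)@R.T+t;s=p[:,:2]/p[:,2:]
    s=s*(1+c['k1']*(s**2).sum(1,keepdims=True));K=np.array(c['K'])
    return np.c_[s[:,0]*K[0,0]+K[0,2],s[:,1]*K[1,1]+K[1,2]]
def cloud(c):
    v,u=np.mgrid[0:400,0:640];P=deproj(c,np.c_[u.ravel(),v.ravel()],c['depth'].ravel())
    P[c['depth'].ravel()==0]=np.nan
    return P.reshape(400,640,3)
E
python3 - <<'E'
from h import *
import pickle
for n in('side','top'):
    c=cam(n,n+'0.png');pickle.dump(c,open(n+'0.pkl','wb'))
    R,t=RT(c);print(n,-R.T@t,R[2],c['k1'],c['K'])
    for th in('axle','reel','tray','rack','stand','bottle','jar','spool','dish','driver','maskcase','tweezers'):
        print(th,[(round(m['p'],2),[int(x) for x in m['bbox']]) for m in manip.masks_of(n,th)][:4])
print(manip.get_obs())
E
```

```text
pics
side [0.45015523 0.92082948 0.9316949 ] [ 0.09521522 -0.73776401 -0.66831006] -0.02385753651392646 [[474.01492598   0.         313.78314279]
 [  0.         474.01492598 200.22788515]
 [  0.           0.           1.        ]]
axle [(0.75, [392, 170, 443, 205]), (0.61, [343, 203, 363, 242]), (0.5, [260, 325, 341, 396]), (0.45, [351, 268, 393, 285])]
reel [(0.9, [282, 240, 313, 272])]
tray [(0.92, [283, 255, 314, 273])]
rack [(0.92, [336, 214, 363, 249]), (0.21, [234, 169, 259, 214])]
stand [(0.79, [318, 144, 344, 181]), (0.58, [343, 202, 362, 240])]
bottle [(0.9, [236, 169, 258, 216]), (0.18, [344, 195, 367, 209])]
jar [(0.86, [258, 152, 279, 176])]
spool [(0.55, [258, 322, 337, 398])]
dish [(0.58, [341, 126, 363, 142]), (0.29, [235, 171, 259, 213])]
driver [(0.6, [209, 204, 258, 242])]
maskcase [(0.59, [258, 324, 337, 398])]
tweezers [(0.66, [373, 310, 413, 322]), (0.39, [205, 204, 235, 223])]
top [ 0.46540673 -0.02217626  0.99355585] [ 0.08808389  0.02101449 -0.99589137] -0.03803976252758729 [[370.32858119   0.         323.94752395]
 [  0.         370.32858119 199.71529655]
 [ 
[... 559 characters left out ...]
e []
tweezers []
{'clock': 1.3, 'joint_pos': array([-1.19261995,  0.33221841, -0.06470762,  1.46008481,  0.02161143,
        1.34986036, -0.08851003]), 'joint_velocities': array([-0.00039571, -0.0021107 ,  0.00049924,  0.00066046, -0.00109175,
        0.00070986, -0.00067906]), 'tau': array([ 3.08969720e-05, -6.25231719e+01,  4.90445900e-02, -3.91836762e+01,
        1.64517952e-02,  1.71947922e-03,  3.16389151e-05]), 'position': array([0.24383038, 0.57551973, 0.23133331]), 'ee_rot': array([-0.69291346,  0.14074504, -0.14075204,  0.69300118]), 'ft_force': array([ 0.08891339, -1.31507106,  0.37805964]), 'torque': array([-0.02198192, -0.00364183, -0.0624053 ]), 'grip_width': 0.9976045075538852}
```

```bash
python3 - <<'E'
import cv2
for n in('side','top'):
    im=cv2.imread(f'pics/{n}0.png');cv2.imwrite(f'pics/{n}0b.png',cv2.resize(im[(100 if n=="side" else 60):(400 if n=="side" else 360),(180 if n=="side" else 130):(480 if n=="side" else 530)],None,fx=2,fy=2,interpolation=cv2.INTER_CUBIC))
E
```

```text
(no output)
```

View pics/side0b.png

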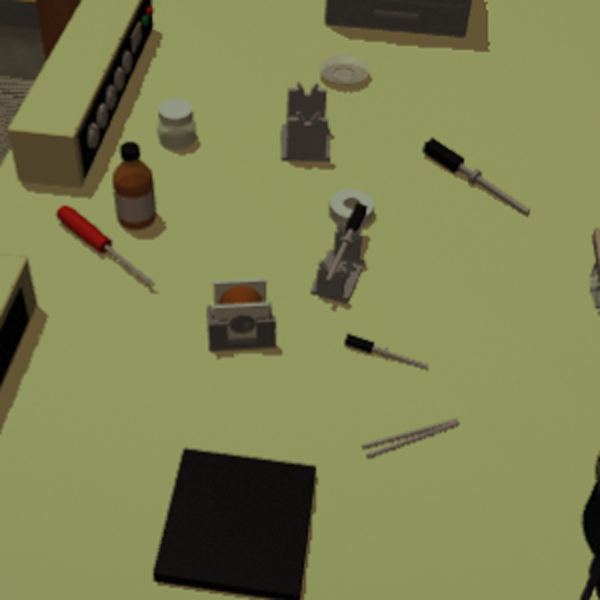

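View pics/top0b.png

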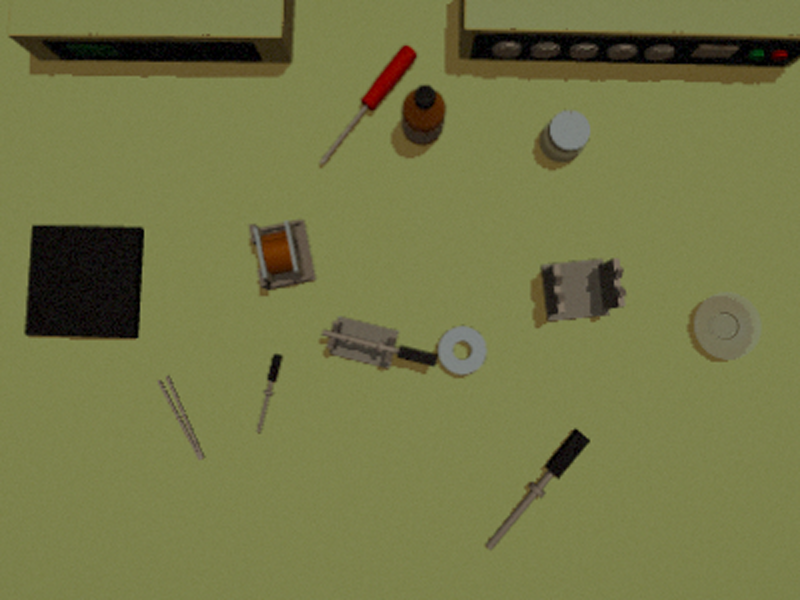

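```bash
python3 - <<'E'
import pickle
from h import *
for n in('top','side'):
    c=pickle.load(open(n+'0.pkl','rb'))
    print(n,proj(c,[[.5,0,0],[.6,0,0],[.5,.1,0],[.5,0,.1]]).round(1).tolist())
    for a in ([(268,186),(320,232),(421,204),(360,236)] if n=='top' else [(300,258),(350,225),(332,165)]):
        u,v=a;print(a,deproj(c,[a],[c['depth'][v,u]]).round(3))
    P=cloud(c);m=(P[:,:,2]<0.02)&(P[:,:,0]>.4)&(P[:,:,0]<.7)&(abs(P[:,:,1])<.3)
    print('table z',np.median(P[m][:,2]),P[m][:,2].std())
c=pickle.load(open('top0.pkl','rb'));s=pickle.load(open('side0.pkl','rb'))
def crop(c,r,f,k):cv2.imwrite('pics/'+f,cv2.resize(c['pixels'][r[1]:r[3],r[0]:r[2]],None,fx=k,fy=k,interpolation=cv2.INTER_CUBIC))
crop(c,(245,165,385,255),'t_ax.png',5);crop(c,(390,180,450,225),'t_st.png',10)
crop(s,(275,230,325,280),'s_reel.png',10);crop(s,(325,185,385,255),'s_ax.png',8);crop(s,(310,135,355,185),'s_st.png',10)
E
```

```text
top [[323.0, 219.5], [323.9, 182.5], [285.8, 218.6], [322.1, 218.0]]
(268, 186) [[0.579 0.141 0.062]]
(320, 232) [[0.466 0.005 0.057]]
(421, 204) [[ 0.547 -0.26   0.008]]
(360, 236) [[ 0.458 -0.1   -0.   ]]
table z 4.4110674402255364e-05 0.00277651409264392
side [[337.9, 229.3], [302.1, 225.1], [333.9, 256.3], [339.9, 202.4]]
(300, 258) [[0.579 0.164 0.052]]
(350, 225) [[0.468 0.025 0.046]]
(332, 165) [[ 0.543 -0.21   0.057]]
table z -0.0008880013919676132 0.003377384642668462
```

View pics/t_ax.png

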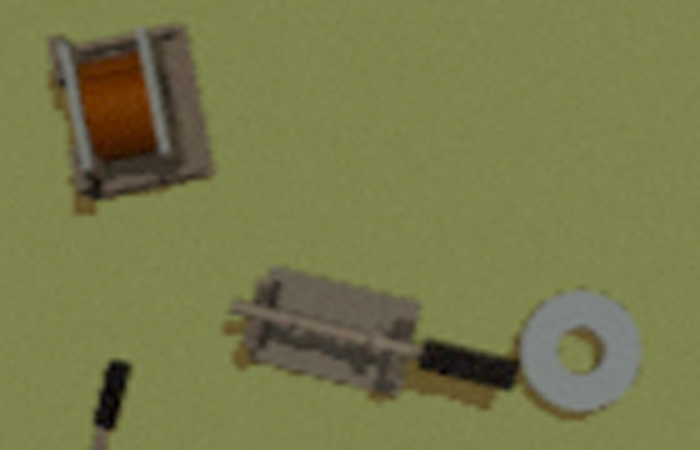

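View pics/s_reel.png

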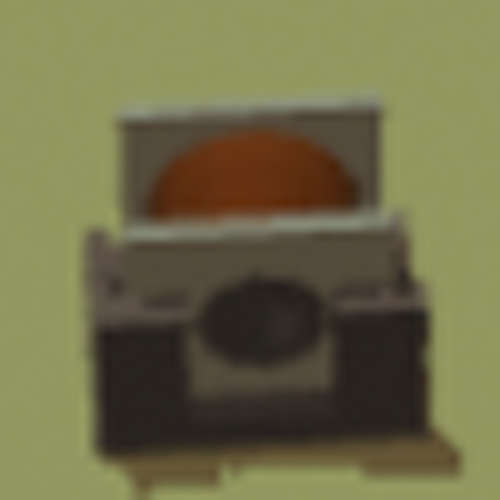

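View pics/s_ax.png

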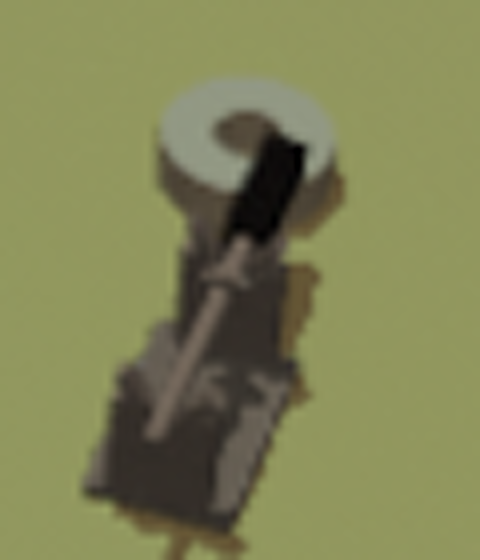

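View pics/t_st.png

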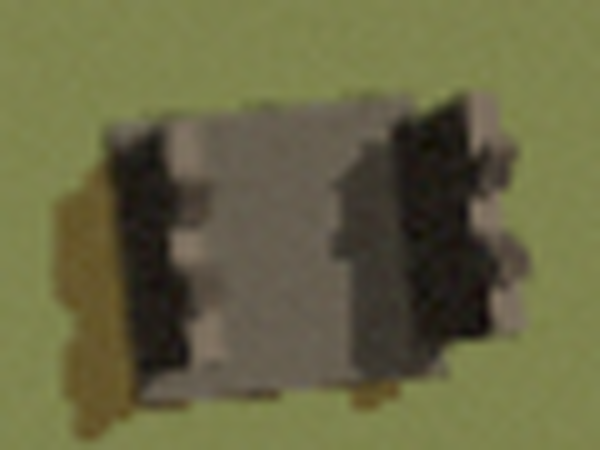

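View pics/s_st.png

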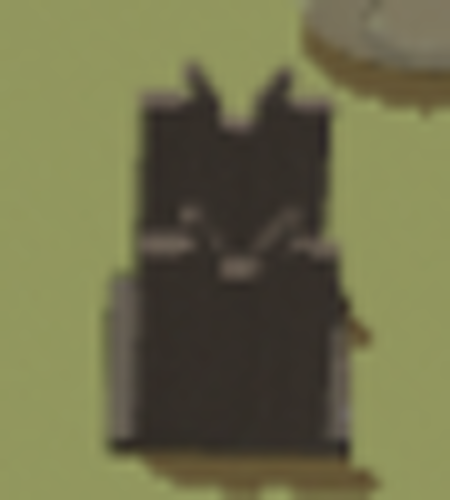

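```bash
python3 - <<'E'
import pickle
from h import *
c=pickle.load(open('top0.pkl','rb'));s=pickle.load(open('side0.pkl','rb'))
def crop(c,r,f,k):
    im=c['pixels'][r[1]:r[3],r[0]:r[2]].astype(float)/255
    im=(np.clip(im*1.6,0,1)**.6*255).astype(np.uint8)
    im=cv2.resize(im,None,fx=k,fy=k,interpolation=cv2.INTER_NEAREST)
    for i in range(r[0],r[2],5):
        cv2.putText(im,str(i),((i-r[0])*k,8),0,.3,(0,0,255),1); cv2.line(im,((i-r[0])*k,0),((i-r[0])*k,4),(0,0,255),1)
    for i in range(r[1],r[3],5):
        cv2.putText(im,str(i),(0,(i-r[1])*k+8),0,.3,(0,0,255),1)
    cv2.imwrite('pics/'+f,im)
crop(c,(250,165,290,205),'t_reel2.png',15)
crop(s,(278,235,318,275),'s_reel2.png',15)
crop(c,(285,215,355,250),'t_ax2.png',11)
E
```

```text
(no output)
```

View pics/t_reel2.png

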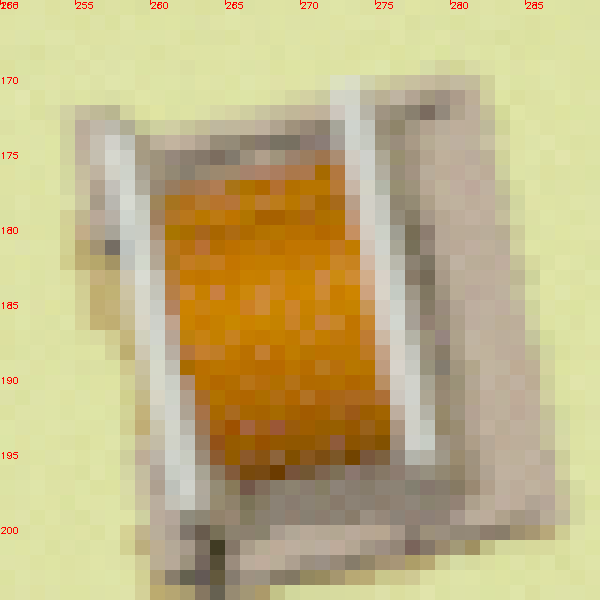

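View pics/s_reel2.png

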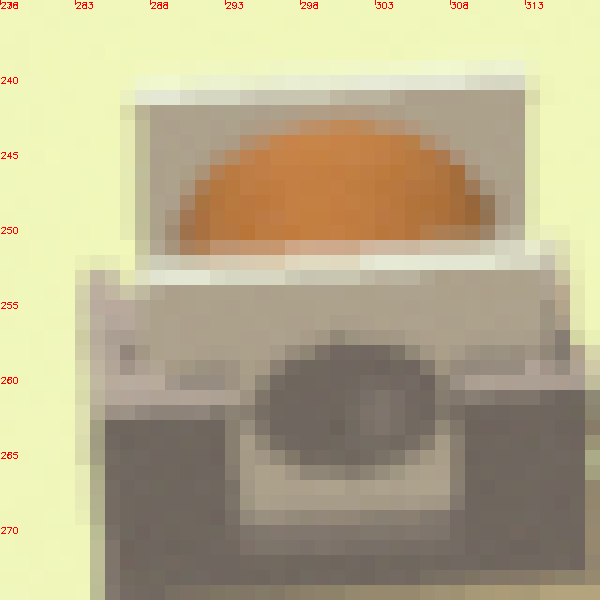

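View pics/t_ax2.png

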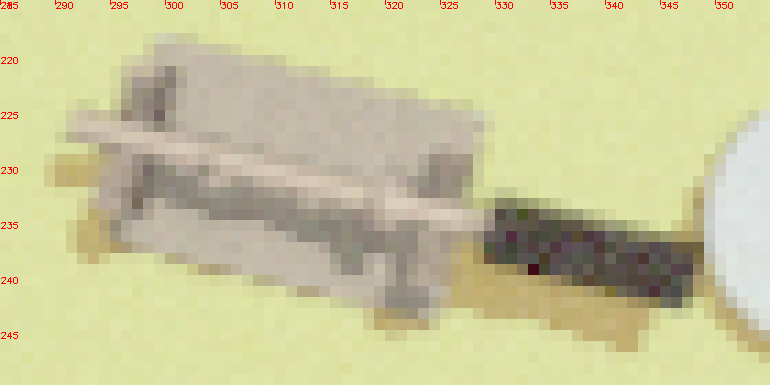

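```bash
python3 - <<'E'
import pickle
from h import *
c=pickle.load(open('top0.pkl','rb'));s=pickle.load(open('side0.pkl','rb'))
T=onplane(c,[(272.5,169.7),(277.5,195.5),(257.5,173.2),(261.6,198.6)],.07)
print(T.round(4)); 
S=onplane(s,[(286.5,241.0),(312.5,239.8),(286.5,253),(313.7,251.7)],.07)
print(S.round(4))
for Q in(T,S):
    print('centre',Q.mean(0).round(4))
a=(T[2]+T[3]-T[0]-T[1])/2;print('axis top',a,np.degrees(np.arctan2(a[1],a[0])), 'flange dirs',[np.degrees(np.arctan2(d[1],d[0])) for d in (T[0]-T[1],T[2]-T[3],S[0]-S[1],S[2]-S[3])])
a=(S[2]+S[3]-S[0]-S[1])/2;print(a,np.degrees(np.arctan2(a[1],a[0])))
# cloud-based
for n,cc in(('top',c),('side',s)):
    P=cloud(cc); m=(abs(P[:,:,2]-.07)<.006)&(abs(P[:,:,0]-.58)<.06)&(abs(P[:,:,1]-.145)<.06)
    print(n,m.sum(),P[m].mean(0))
# axle rod and grip in top: 
A=onplane(c,[(291.5,226.0),(325.8,234.3),(329.3,235.9),(347.6,240.0)],.045);print('axle',A.round(4))
for i,j in((0,1),(2,3),(0,3)):
    d=A[i]-A[j];print(np.hypot(*d[:2]),np.degrees(np.arctan2(d[1],d[0])))
E
```

```text
[[0.6203 0.1295 0.07  ]
 [0.555  0.1143 0.07  ]
 [0.6105 0.1673 0.07  ]
 [0.5462 0.1542 0.07  ]]
[[0.618  0.1303 0.07  ]
 [0.5549 0.1159 0.07  ]
 [0.6107 0.1692 0.07  ]
 [0.5463 0.1546 0.07  ]]
centre [0.583  0.1413 0.07  ]
centre [0.5825 0.1425 0.07  ]
axis top [-0.00927061  0.03883255  0.        ] 103.42706476884057 flange dirs [np.float64(13.044399214734158), np.float64(11.495217369612423), np.float64(12.797858776923341), np.float64(12.789859430985587)]
[-7.98758258e-03  3.88123402e-02  5.55111512e-17] 101.62911152457123
top 119 [0.58351882 0.14055542 0.06876055]
side 149 [0.58325593 0.14364608 0.06742531]
axle [[ 0.4798  0.0792  0.045 ]
 [ 0.4609 -0.0091  0.045 ]
 [ 0.457  -0.0182  0.045 ]
 [ 0.4478 -0.065   0.045 ]]
0.09035816106090824 77.92104303656494
0.04772110922425478 78.86438811090188
0.14770452415639207 77.50286953230982
```

```bash
python3 - <<'E'
import pickle
from h import *
from scipy.optimize import least_squares
c=pickle.load(open('top0.pkl','rb'));s=pickle.load(open('side0.pkl','rb'))
th=np.radians(102.6);ax=np.array([np.cos(th),np.sin(th),0]);ay=np.array([-np.sin(th),np.cos(th),0]);az=np.array([0,0,1.])
ctr=np.array([.583,.142,.037])
im=s['pixels'].astype(float)/255
r=(278,235,318,275);k=15
im=(np.clip(im*2.6,0,1)**.6*255).astype(np.uint8)[r[1]:r[3],r[0]:r[2]]
im=cv2.resize(im,None,fx=k,fy=k,interpolation=cv2.INTER_NEAREST)
g=cv2.cvtColor(s['pixels'],cv2.COLOR_BGR2GRAY);print(g[256:269,293:310])
t=np.linspace(0,2*np.pi,60)
def draw(P,col):
    q=((proj(s,P)-np.array([r[0],r[1]])+.5)*k).astype(int);cv2.polylines(im,[q.reshape(-1,1,2)],True,col,1)
ef=ctr+.023*ax
circ=lambda o,R:o+R*(np.cos(t)[:,None]*ay+np.sin(t)[:,None]*az)
draw(circ(ef,.0165),(0,0,255))
for x in(-.022,.022): draw(np.array([ctr+x*ax+a*.033*ay+b*.033*az for a,b in((1,1),(1,-1),(-1,-1),(-1,1))]),(255,0,0))
draw(circ(ef+.0047*ay-.0017*az,.006),(0,200,0))
cv2.imwrite('pics/s_reel3.png',im)
print('bush exit',proj(s,[ef,ef+.005*ay,ef+.005*az]))
# axle fit: x,y,yaw ; obs
obs=[(c,(291.0,225.9),.1,.003),(c,(329.3,235.7),0,.008),(c,(347.9,240.1),-.05,.008),(c,(310,230.3),None,.004),
     (s,(343.9,239.4),.1,.0),(s,(361,202),-.05,.006)]
def f(p,full=True):
    d=np.array([np.cos(p[2]),np.sin(p[2]),0]);o=np.array([p[0],p[1],.045]);e=[]
    for cc,uv,x,h in obs:
        if x is None: continue
        e+=list(proj(cc,o+x*d+[0,0,h])[0]-uv)
    return np.array(e)
q=least_squares(f,[.457,-.018,1.36]);print(q.x,np.degrees(q.x[2]),q.fun.round(2))
from scipy.spatial.transform import Rotation as Rr
o=manip.get_obs();print(Rr.from_quat(o['ee_rot']).as_matrix().round(4))
E
```

```text
[[76 76 76 76 75 75 76 73 74 75 76 75 76 76 75 75 76]
 [76 75 75 76 75 72 68 57 64 67 68 68 73 75 76 76 74]
 [74 76 75 71 61 55 43 37 38 37 38 44 57 68 74 71 65]
 [65 74 70 52 39 37 37 36 36 36 35 37 36 47 65 59 58]
 [65 72 55 39 36 36 37 36 37 39 38 37 38 35 52 63 75]
 [75 65 45 36 37 36 36 37 38 42 44 42 37 37 50 47 51]
 [54 51 41 37 36 36 37 36 39 43 46 42 38 36 46 40 36]
 [51 61 45 36 36 36 36 34 38 42 45 41 38 39 57 46 35]
 [51 72 56 41 37 36 36 37 38 40 40 38 41 50 70 51 36]
 [51 70 67 58 47 38 39 38 37 39 43 46 58 68 74 50 35]
 [49 70 76 75 67 56 56 53 49 54 61 67 74 76 75 51 36]
 [43 68 76 76 75 75 76 76 72 74 76 75 76 77 76 51 36]
 [44 66 74 73 72 72 72 72 72 70 70 69 71 68 68 47 36]]
bush exit [[300.18914667 262.09832143]
 [302.21434684 262.00378762]
 [300.1850726  260.76429976]]
[ 0.45746632 -0.01755842  1.34990327] 77.34375988650199 [ 0.06  0.22 -0.25  0.04  0.37  0.49 -0.37  0.43 -0.45 -0.28]
[[ 9.208e-01  0.000e+00  3.901e-01]
 [-3.901e-01  1.000e-04  9.208e-01]
 [-0.000e+00 -1.000e+00  1.000e-04]]
```

View pics/s_reel3.png

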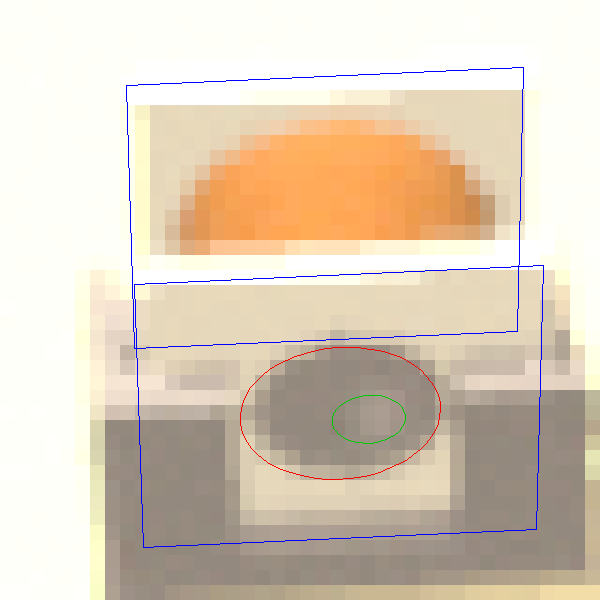

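Call:
arm_command:
  commands:
    - [[20.8,-62.0,-8,0,0,-79.5],[20.8,-62.0,-8,0,0,-79.5],[20.8,-62.0,-8,0,0,-79.5],[20.8,-62.0,-8,0,0,-79.5],[20.8,-62.0,-8,0,0,-79.5],[20.8,-62.0,-8,0,0,-79.5],[20.8,-62.0,-8,0,0,-79.5],[20.8,-62.0,-8,0,0,-79.5],[20.8,-62.0,-8,0,0,-79.5],[20.8,-62.0,-8,0,0,-79.5],[20.8,-62.0,-8,0,0,-79.5],[20.8,-62.0,-8,0,0,-79.5],[20.8,-62.0,-8,0,0,-79.5],[20.8,-62.0,-8,0,0,-79.5],[20.8,-62.0,-8,0,0,-79.5],[20.8,-62.0,-8,0,0,-79.5],[20.8,-62.0,-8,0,0,-79.5]]
  claw: 4.5
  newtons: 60

```text
clock: 3.0
position: [0.4517, -0.0429, 0.1514]
ee_rot: [-0.443, 0.551, -0.551, 0.444]
ft_force: [0.3, 0.5, 0.9]
grip_width: 0.527
```

```bash
python3 - <<'E'
from h import *
from scipy.spatial.transform import Rotation as Rr
for n in('side',):
    c=cam(n)
    cv2.imwrite('pics/s1.png',cv2.resize(c['pixels'][130:270,270:430],None,fx=4.5,fy=4,interpolation=cv2.INTER_CUBIC))
o=manip.get_obs();M=Rr.from_quat(o['ee_rot']).as_matrix();print(o['position'],M.round(3),np.degrees(np.arctan2(M[1,2],M[0,2])))
E
```

```text
[ 0.45175842 -0.04300767  0.15147696] [[-0.213  0.     0.977]
 [-0.977  0.    -0.213]
 [-0.    -1.     0.   ]] -12.319563626489852
```

View pics/s1.png

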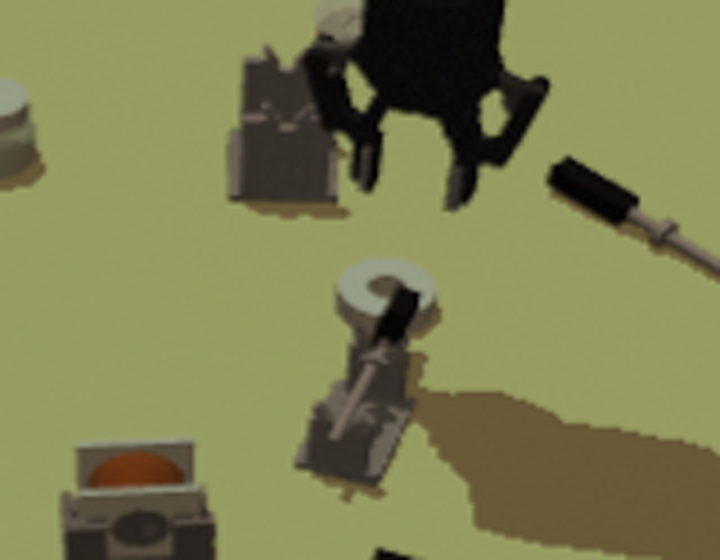

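Call:
arm_command:
  commands:
    - [[0,0,-4,0,0,0],[0,0,-8,0,0,0],[0,0,-11,0,0,0],[0,0,-12.3,0,0,0],[0,0,-12.3,0,0,0]]

```text
clock: 3.55
position: [0.4509, -0.0439, 0.0274]
ee_rot: [-0.444, 0.551, -0.551, 0.442]
ft_force: [0.1, -0.3, -0.3]
grip_width: 0.527
```

Call:
arm_command:
  commands:
    - [[0,0,0,0,0,0],[0,0,0,0,0,0],[0,0,0,0,0,0],[0,0,0,0,0,0],[0,0,0,0,0,0],[0,0,0,0,0,0]]
  claw: 1.0
  newtons: 60

```text
clock: 4.15
position: [0.453, -0.0442, 0.0294]
ee_rot: [0.442, -0.551, 0.552, -0.444]
ft_force: [-0.0, 0.8, 7.4]
grip_width: 0.175
```

Call:
arm_command:
  commands:
    - [[0,0,0.2,0,0,0],[0,0,0.2,0,0,0],[0,0,1,0,0,0],[0,0,2,0,0,0],[0,0,3.5,0,0,0],[0,0,5,0,0,0],[0,0,5,0,0,0],[0,0,5,0,0,0]]
  newtons: 90

```text
clock: 4.95
position: [0.452, -0.0443, 0.0786]
ee_rot: [0.442, -0.551, 0.551, -0.443]
ft_force: [-0.2, 0.5, -0.7]
grip_width: 0.167
```

```bash
cat > v.py <<'E'
from h import *
import sys,pickle
from scipy.spatial.transform import Rotation as Rr
tag=sys.argv[1]
def crop(c,r,f,k):
    im=c['pixels'][r[1]:r[3],r[0]:r[2]].astype(float)/255
    im=(np.clip(im*1.6,0,1)**.6*255).astype(np.uint8)
    im=cv2.resize(im,None,fx=k,fy=k,interpolation=cv2.INTER_NEAREST)
    for i in range(r[0],r[2],5): cv2.putText(im,str(i),((i-r[0])*k,8),0,.3,(0,0,255),1); cv2.line(im,((i-r[0])*k,0),((i-r[0])*k,4),(0,0,255),1)
    for i in range(r[1],r[3],5): cv2.putText(im,str(i),(0,(i-r[1])*k+8),0,.3,(0,0,255),1)
    cv2.imwrite('pics/'+f,im)
for i in range(2,len(sys.argv),3):
    n=sys.argv[i];r=[int(x) for x in sys.argv[i+1].split(',')]
    c=manip.camera(n);pickle.dump(c,open(f'{n}_{tag}.pkl','wb'));crop(c,r,f'{n}_{tag}.png',int(sys.argv[i+2]))
o=manip.get_obs();M=Rr.from_quat(o['ee_rot']).as_matrix();print(o['clock'],o['position'].round(4),'yaw tz',np.degrees(np.arctan2(M[1,2],M[0,2])).round(2),'ty',M[:,1].round(4),'tz_z',M[2,2].round(4),o['ft_force'].round(1),o['torque'].round(2),o['grip_width'])
E
python3 v.py lift side 320,170,390,250 8 top 270,195,350,255 9
```

```text
5.05 [ 0.4514 -0.0445  0.0778] yaw tz -12.46 ty [-7.e-04 -1.e-04 -1.e+00] tz_z -0.0006 [ 0.2 -0.2 -1.1] [-0.05 -0.    0.  ] 0.16574485025271077
```

View pics/side_lift.png

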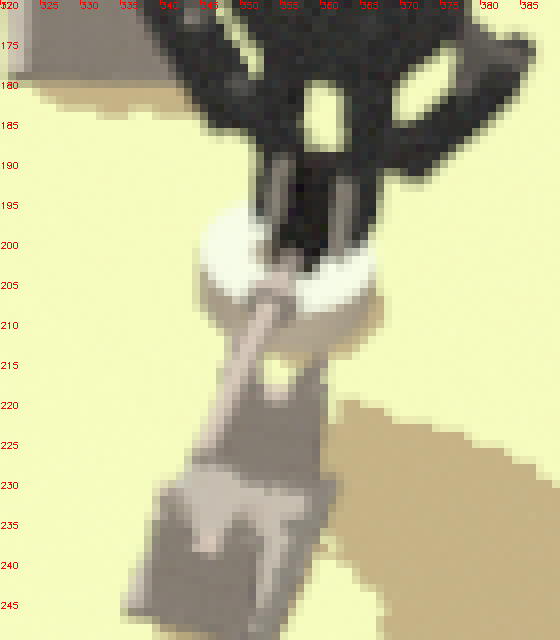

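View pics/top_lift.png

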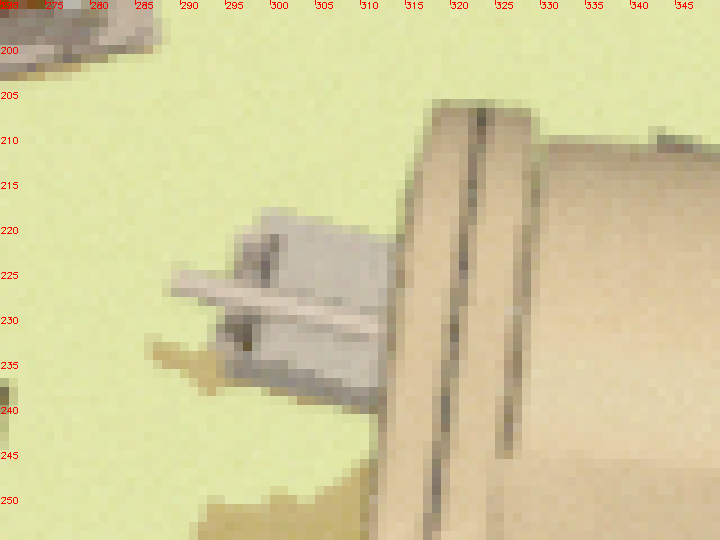

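```bash
cat > tri.py <<'E'
from h import *
from scipy.optimize import least_squares
def tri(obs):
    f=lambda P:np.concatenate([proj(c,P)[0]-uv for c,uv in obs])
    q=least_squares(f,[.5,0,.07]);return q.x,q.fun
E
python3 - <<'E'
import pickle
from tri import *
c=pickle.load(open('top_lift.pkl','rb'));s=pickle.load(open('side_lift.pkl','rb'))
# tip: top face edge pt
print(tri([(c,(287.8,226.0)),(s,(344.3,226.3))]))
for z in(.085,.09,.095,.1): 
    a=np.radians(77.54)
    o=np.array([.4514,-.0445,z]);d=np.array([np.cos(a),np.sin(a),0])
    tip=o+.128*d
    print(z,tip.round(4),proj(c,[tip,o+.06*d]).round(1).tolist(),proj(s,[tip,o+.05*d]).round(1).tolist())
E
```

```text
(array([0.47948671, 0.08270266, 0.09663449]), array([ 0.00250407, -0.30278937,  0.3090343 ,  0.03442616]))
0.085 [0.479  0.0805 0.085 ] [[289.2, 226.0], [316.1, 232.7]] [[344.6, 229.0], [353.8, 209.3]]
0.09 [0.479  0.0805 0.09  ] [[289.0, 226.0], [316.0, 232.7]] [[344.7, 227.6], [353.9, 207.9]]
0.095 [0.479  0.0805 0.095 ] [[288.8, 225.9], [316.0, 232.7]] [[344.8, 226.2], [354.0, 206.5]]
0.1 [0.479  0.0805 0.1   ] [[288.6, 225.9], [315.9, 232.7]] [[345.0, 224.8], [354.2, 205.1]]
```

Call:
arm_command:
  commands:
    - [[4,0.3,0.3,0,0,7],[8,0.6,0.3,0,0,14],[12,0.9,0,0,0,20],[15,1.1,0,0,0,24],[16.5,1.2,0,0,0,25.1],[16.5,1.2,0,0,0,25.1],[16.5,1.2,-2,0,0,25.1],[16.5,1.2,-4,0,0,25.1],[16.5,1.2,-5.5,0,0,25.1],[16.5,1.2,-5.7,0,0,25.1],[16.5,1.2,-5.7,0,0,25.1],[16.5,1.2,-5.7,0,0,25.1]]

```text
clock: 6.25
position: [0.6173, -0.0326, 0.0223]
ee_rot: [-0.552, 0.442, -0.442, 0.552]
ft_force: [-1.3, 0.9, 0.2]
grip_width: 0.163
```

```bash
python3 v.py pre side 270,210,340,290 8 top 245,160,325,220 9
```

```text
6.35 [ 0.6174 -0.0326  0.0223] yaw tz 12.63 ty [ 1.6e-03  2.0e-04 -1.0e+00] tz_z 0.0016 [ 0.4 -0.3 -1.1] [-0.07 -0.02 -0.02] 0.16485709303280963
```

View pics/side_pre.png

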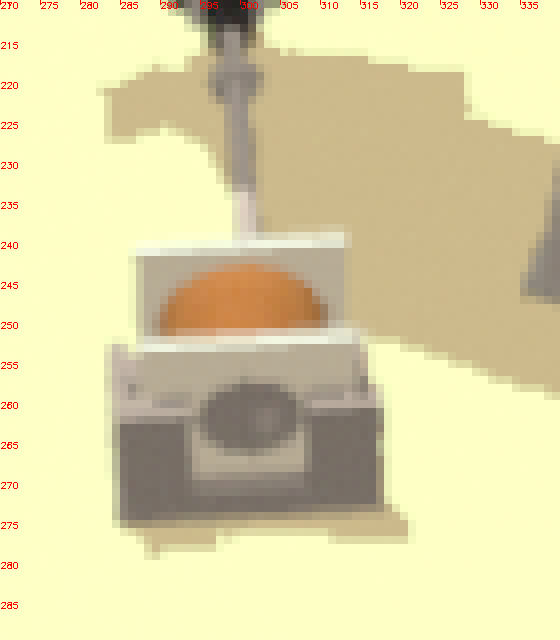

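View pics/top_pre.png

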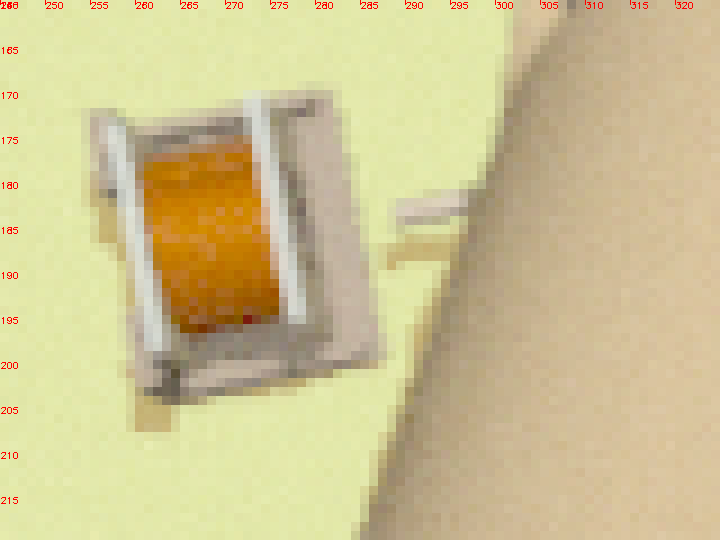

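```bash
python3 - <<'E'
import pickle
from tri import *
c=pickle.load(open('top_pre.pkl','rb'));s=pickle.load(open('side_pre.pkl','rb'))
th=np.radians(102.6);ax=np.array([np.cos(th),np.sin(th),0])
tip=np.array([.6174,-.0326,.0383])+.1295*ax
print(tip,proj(c,[tip,tip-.02*ax]),proj(s,[tip-.08*ax,tip-.06*ax,tip-.04*ax,tip-.02*ax]))
# rod centroid per column in top
g=c['pixels'].astype(int)
print(g[178:188,286:297].sum(2))
print(s['pixels'][218:240,294:306].astype(int).sum(2))
E
```

```text
[0.58915045 0.09378122 0.0383    ] [[287.58733976 183.84754019]
 [295.11146022 182.3548011 ]] [[298.78741829 218.87463495]
 [299.18125361 224.094666  ]
 [299.58449131 229.43800824]
 [299.9974645  234.90898186]]
[[350 348 345 348 344 355 354 353 347 351 354]
 [342 350 346 345 346 357 357 348 348 350 350]
 [342 351 353 347 352 351 345 354 345 349 312]
 [343 350 349 355 346 341 312 308 324 318 255]
 [344 353 336 316 319 317 327 336 338 332 270]
 [347 356 330 326 331 310 298 297 271 237 189]
 [348 344 326 276 242 237 250 235 253 305 255]
 [347 340 321 277 307 324 332 330 330 306 233]
 [349 351 343 296 259 269 281 269 276 245 185]
 [318 305 273 253 241 242 234 238 243 217 172]]
[[264 265 224 195 184 185 178 178 228 258 264 265]
 [263 255 195 174 161 163 154 153 178 247 263 263]
 [265 241 182 150 166 187 160 150 202 250 264 262]
 [264 263 204 140 175 196 168 164 222 257 263 265]
 [263 264 237 183 181 196 173 207 254 265 265 263]
 [264 264 264 249 211 197 186 242 263 262 265 264]
 [263 263 264 263 214 195 191 246 265 263 265 264]
 [264 264 267 264 210 197 185 232 258 263 262 265]
 [262 264 262 263 217 199 191 200 250 265 265 264]
 [321 279 264 266 217 197 191 194 245 265 261 265]
 [428 355 280 264 221 201 194 183 242 265 265 265]
 [429 429 323 262 223 201 194 186 245 262 264 264]
 [431 429 356 282 217 197 193 193 247 264 265 264]
 [429 429 429 324 219 194 192 196 248 263 263 265]
 [429 429 428 357 252 200 195 184 244 264 263 263]
 [429 429 429 429 315 243 246 207 248 266 264 265]
 [429 429 429 429 383 342 344 262 252 264 264 263]
 [429 430 429 429 429 367 346 291 265 263 262 265]
 [429 430 429 430 429 358 340 300 260 260 264 264]
 [429 430 429 427 429 356 340 307 238 248 264 265]
 [430 429 429 432 429 354 340 313 240 250 264 264]
 [435 435 437 439 438 374 368 365 317 328 337 337]]
```

Call:
arm_command:
  commands:
    - [[-0.1,-0.02,-0.1,0,0,0],[-0.3,0.9,-0.1,0,0,0],[-0.5,1.8,-0.1,0,0,0],[-0.58,2.13,-0.1,0,0,0],[-0.58,2.13,-0.1,0,0,0],[-0.58,2.13,-0.1,0,0,0]]

```text
clock: 6.95
position: [0.6111, -0.0112, 0.0204]
ee_rot: [-0.552, 0.442, -0.442, 0.552]
ft_force: [-0.8, -0.4, -1.0]
grip_width: 0.166
```

Call:
arm_command:
  commands:
    - [[-0.04,0.2,0,0,0,0],[-0.09,0.4,0,0,0,0],[-0.13,0.6,0,0,0,0],[-0.13,0.6,0,0,0,0],[-0.13,0.6,0,0,0,0]]

```text
clock: 7.45
position: [0.6097, -0.0052, 0.0203]
ee_rot: [-0.552, 0.442, -0.442, 0.552]
ft_force: [-0.4, 0.4, -0.2]
grip_width: 0.165
```

Call:
arm_command:
  commands:
    - [[-0.04,0.2,0,0,0,0],[-0.09,0.4,0,0,0,0],[-0.09,0.4,0,0,0,0],[-0.09,0.4,0,0,0,0]]

```text
clock: 7.85
position: [0.6088, -0.0011, 0.0204]
ee_rot: [-0.552, 0.442, -0.442, 0.552]
ft_force: [-1.1, -0.1, -1.8]
grip_width: 0.164
```

Call:
arm_command:
  commands:
    - [[-0.07,0.3,0,0,0,0],[-0.13,0.6,0,0,0,0],[-0.2,0.9,0,0,0,0],[-0.2,0.9,0,0,0,0],[-0.2,0.9,0,0,0,0]]

```text
clock: 8.35
position: [0.6068, 0.0079, 0.0203]
ee_rot: [-0.552, 0.442, -0.442, 0.552]
ft_force: [-0.0, -0.3, -1.2]
grip_width: 0.16
```

```bash
python3 v.py in1 side 270,210,340,290 8 top 245,160,325,220 9
```

```text
8.45 [0.6068 0.0076 0.0203] yaw tz 12.63 ty [ 1.e-04 -1.e-04 -1.e+00] tz_z 0.0001 [-0.1 -0.6 -0.5] [-0.04  0.01 -0.07] 0.16470540807540132
```

View pics/top_in1.png

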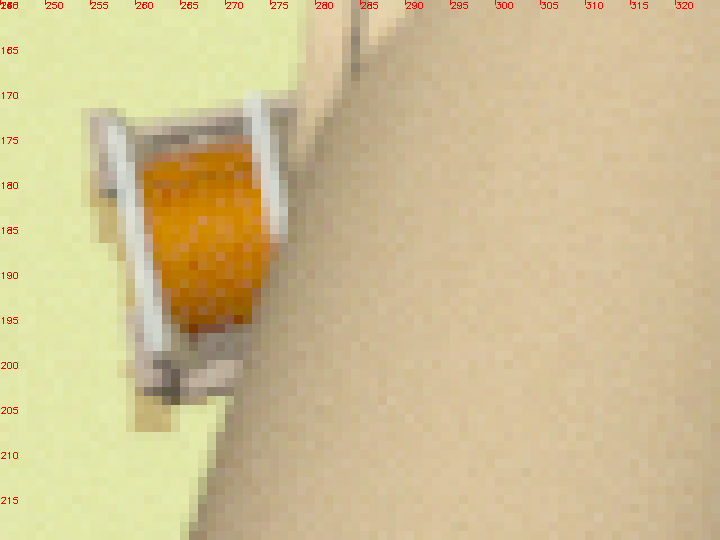

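View pics/side_in1.png

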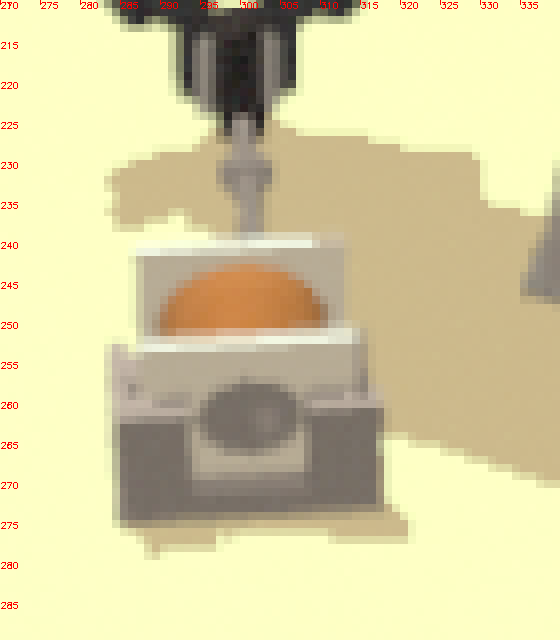

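Call:
arm_command:
  commands:
    - [[-0.11,0.5,0,0,0,0],[-0.22,1.0,0,0,0,0],[-0.33,1.5,0,0,0,0],[-0.45,2.0,0,0,0,0],[-0.45,2.0,0,0,0,0],[-0.45,2.0,0,0,0,0]]

```text
clock: 9.05
position: [0.6023, 0.028, 0.0203]
ee_rot: [-0.552, 0.442, -0.442, 0.552]
ft_force: [-0.1, 0.4, -0.3]
grip_width: 0.161
```

Call:
arm_command:
  commands:
    - [[-0.11,0.5,0,0,0,0],[-0.22,1.0,0,0,0,0],[-0.33,1.5,0,0,0,0],[-0.45,2.0,0,0,0,0],[-0.56,2.5,0,0,0,0],[-0.67,3.0,0,0,0,0],[-0.67,3.0,0,0,0,0],[-0.67,3.0,0,0,0,0]]

```text
clock: 9.85
position: [0.5956, 0.0578, 0.0204]
ee_rot: [-0.552, 0.442, -0.442, 0.552]
ft_force: [0.1, 0.2, -1.0]
grip_width: 0.167
```

Call:
arm_command:
  commands:
    - [[-0.04,0.2,0,0,0,0],[-0.09,0.4,0,0,0,0],[-0.11,0.5,0,0,0,0],[-0.11,0.5,0,0,0,0],[-0.11,0.5,0,0,0,0]]

```text
clock: 10.35
position: [0.5945, 0.0628, 0.0203]
ee_rot: [-0.552, 0.442, -0.442, 0.552]
ft_force: [0.4, 0.1, -0.5]
grip_width: 0.163
```

Call:
arm_command:
  commands:
    - [[-0.02,0.1,0,0,0,0],[-0.04,0.2,0,0,0,0],[-0.04,0.2,0,0,0,0],[-0.04,0.2,0,0,0,0]]

```text
clock: 10.75
position: [0.5941, 0.0648, 0.0203]
ee_rot: [-0.552, 0.442, -0.442, 0.552]
ft_force: [-0.2, -0.1, -0.5]
grip_width: 0.166
```

Call:
arm_command:
  commands:
    - [[-0.02,0.1,0,0,0,0],[-0.04,0.2,0,0,0,0],[-0.04,0.2,0,0,0,0],[-0.04,0.2,0,0,0,0]]

```text
clock: 11.15
position: [0.5939, 0.0664, 0.0204]
ee_rot: [-0.552, 0.442, -0.442, 0.552]
ft_force: [1.0, -2.1, -1.6]
grip_width: 0.165
```

```bash
python3 v.py in2 side 270,210,340,290 8 top 245,160,325,220 9
```

```text
11.25 [0.5939 0.0664 0.0204] yaw tz 12.62 ty [ 4.e-04 -3.e-04 -1.e+00] tz_z 0.0003 [ 1.3 -2.8 -1.4] [-0.56 -0.3   0.  ] 0.1624199253764807
```

View pics/side_in2.png

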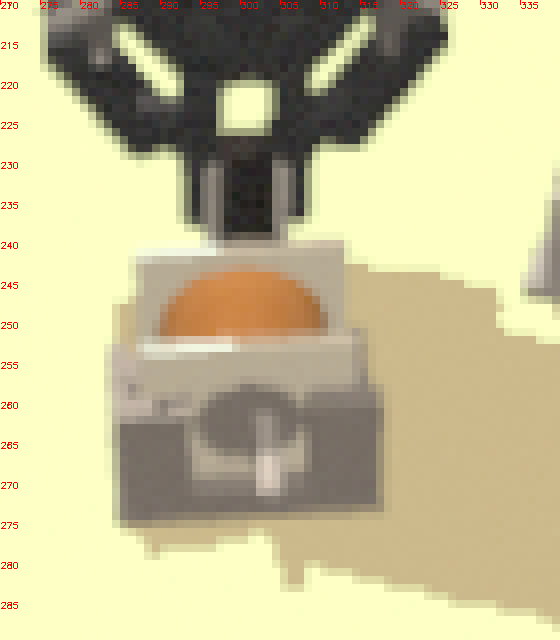

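Call:
arm_command:
  commands:
    - [[-0.02,0.1,0,0,0,0],[-0.02,0.1,0,0,0,0],[-0.02,0.1,0,0,0,0]]

```text
clock: 11.55
position: [0.5938, 0.0665, 0.0204]
ee_rot: [0.552, -0.442, 0.443, -0.552]
ft_force: [1.6, -5.0, -1.1]
grip_width: 0.17
```

Call:
arm_command:
  commands:
    - [[0.02,-0.1,0,0,0,0],[0.02,-0.1,0.2,0,0,0],[0.02,-0.1,0.4,0,0,0],[0.02,-0.1,0.7,0,0,0],[0.02,-0.1,1.0,0,0,0],[0.02,-0.1,1.0,0,0,0],[0.02,-0.1,1.0,0,0,0]]
  newtons: 120

```text
clock: 12.25
position: [0.5935, 0.0664, 0.0302]
ee_rot: [0.552, -0.442, 0.442, -0.552]
ft_force: [-0.1, -5.8, -2.9]
grip_width: 0.166
```

```bash
python3 v.py l1 side 270,210,340,290 8
```

```text
12.3 [0.5935 0.0664 0.0302] yaw tz 12.63 ty [-4.e-04 -4.e-04 -1.e+00] tz_z -0.0005 [ 0.5 -5.7 -1.6] [-1.15 -0.08  0.05] 0.1559936337271586
```

View pics/side_l1.png

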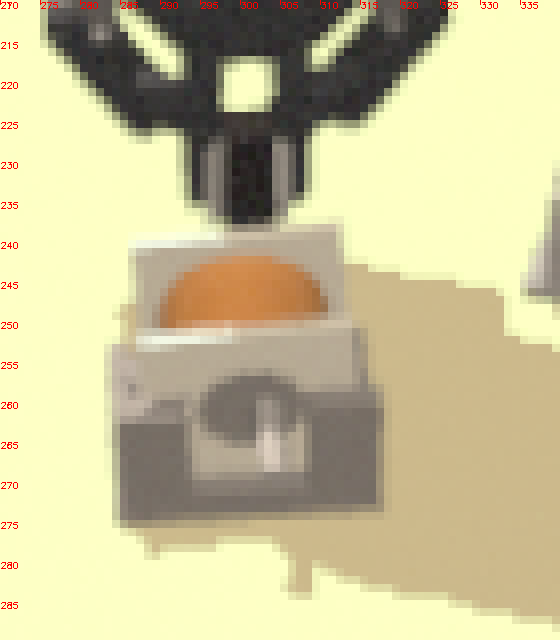

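Call:
arm_command:
  commands:
    - [[0.01,-0.05,0,0,0,0],[0.02,-0.1,0,0,0,0],[0.03,-0.15,0,0,0,0],[0.03,-0.15,0,0,0,0]]

```text
clock: 12.7
position: [0.5941, 0.0662, 0.0303]
ee_rot: [-0.552, 0.442, -0.442, 0.552]
ft_force: [0.3, 0.7, -2.0]
grip_width: 0.159
```

Call:
arm_command:
  commands:
    - [[0,0,0.3,0,0,0],[0,0,0.6,0,0,0],[0,0,0.9,0,0,0],[0,0,1.2,0,0,0],[0,0,1.5,0,0,0],[0,0,1.5,0,0,0]]

```text
clock: 13.3
position: [0.5944, 0.0654, 0.0459]
ee_rot: [-0.552, 0.442, -0.442, 0.552]
ft_force: [1.1, -0.0, -3.0]
grip_width: 0.161
```

```bash
python3 v.py l2 side 270,210,340,290 8
```

```text
13.35 [0.5943 0.0653 0.0457] yaw tz 12.63 ty [ 7.e-04  2.e-04 -1.e+00] tz_z 0.0007 [-1.2 -0.2 -3.8] [-0.2  -0.05  0.01] 0.16125387220289097
```

View pics/side_l2.png

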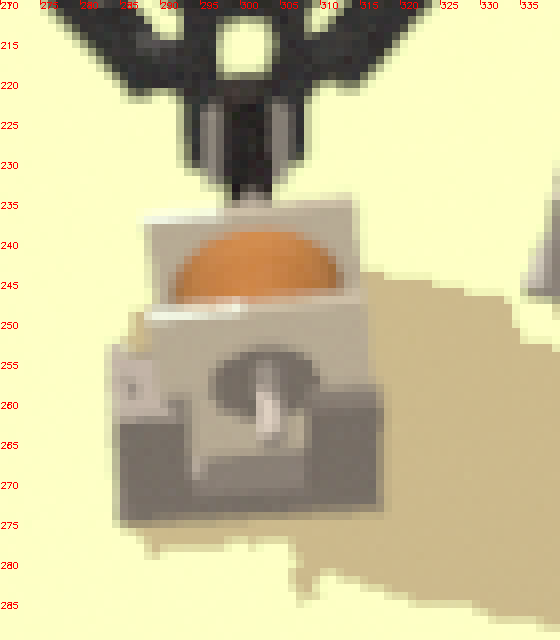

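Call:
arm_command:
  commands:
    - [[0,0,0.5,0,0,0],[0,0,1.0,0,0,0],[0,0,1.5,0,0,0],[0,0,2,0,0,0],[0,0,2.5,0,0,0],[0,0,3,0,0,0],[0,0,3.5,0,0,0],[0,0,4,0,0,0],[0,0,4.5,0,0,0],[0,0,5,0,0,0],[0,0,5.5,0,0,0],[0,0,6,0,0,0],[0,0,6,0,0,0]]

```text
clock: 14.65
position: [0.5945, 0.0653, 0.1062]
ee_rot: [-0.552, 0.442, -0.442, 0.552]
ft_force: [0.9, -1.1, -2.0]
grip_width: 0.157
```

```bash
python3 v.py l3 side 265,190,345,275 7 top 225,150,325,230 7
```

```text
14.75 [0.594  0.0653 0.1054] yaw tz 12.64 ty [ 2.e-04  2.e-04 -1.e+00] tz_z 0.0002 [ 0.7 -0.1 -2.6] [-0.15 -0.06  0.06] 0.1554778705532652
```

View pics/side_l3.png

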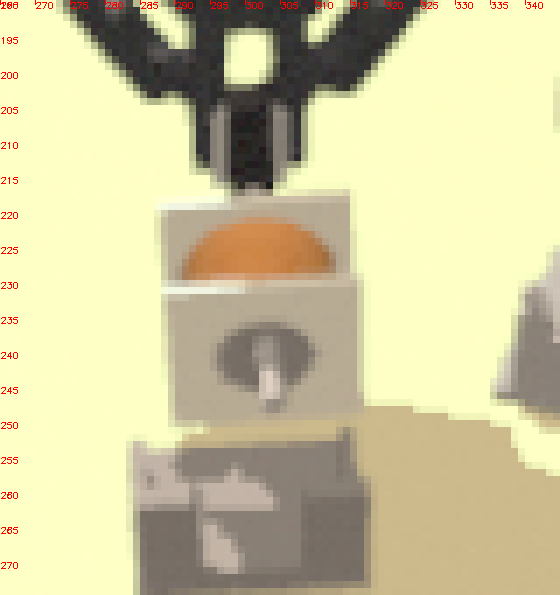

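View pics/top_l3.png

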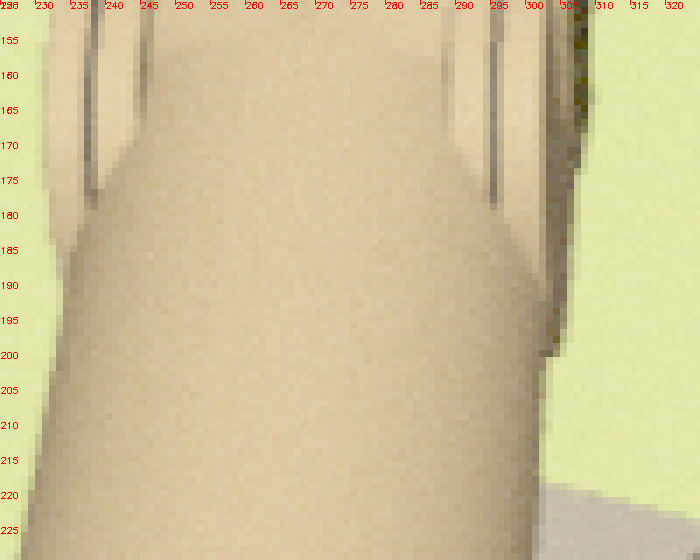

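```bash
python3 - <<'E'
import pickle
from tri import *
c=pickle.load(open('top0.pkl','rb'));s=pickle.load(open('side0.pkl','rb'))
for cc,r,f,k in((c,(393,183,448,224),'t_st2.png',14),(s,(315,137,350,185),'s_st2.png',12)):
    im=cc['pixels'][r[1]:r[3],r[0]:r[2]].astype(float)/255
    im=(np.clip(im*2,0,1)**.6*255).astype(np.uint8)
    im=cv2.resize(im,None,fx=k,fy=k,interpolation=cv2.INTER_NEAREST)
    for i in range(r[0],r[2],5): cv2.putText(im,str(i),((i-r[0])*k,8),0,.3,(0,0,255),1); cv2.line(im,((i-r[0])*k,0),((i-r[0])*k,4),(0,0,255),1)
    for i in range(r[1],r[3],5): cv2.putText(im,str(i),(0,(i-r[1])*k+8),0,.3,(0,0,255),1)
    cv2.imwrite('pics/'+f,im)
pt=lambda X,Y:(390+X/10-.5,180+Y/10-.5)
ps=lambda X,Y:(310+X/10-.5,135+Y/10-.5)
T=onplane(c,[pt(188,245),pt(487,212)],.07);print(T.round(4))
S=onplane(s,[ps(238,268),ps(238,125)],.07);print(S.round(4))
B=onplane(c,[pt(110,125),pt(412,98),pt(137,402),pt(445,372)],.006);print(B.round(4),B.mean(0))
for a,b in((T[0],T[1]),(S[0],S[1]),(B[0],B[1]),(B[2],B[3])):
    d=a-b;print((a+b)[:2]/2,np.hypot(*d[:2]),np.degrees(np.arctan2(d[1],d[0])))
E
```

```text
[[ 0.5414 -0.2135  0.07  ]
 [ 0.5514 -0.2881  0.07  ]]
[[ 0.5402 -0.2127  0.07  ]
 [ 0.5485 -0.2857  0.07  ]]
[[ 0.5783 -0.2057  0.006 ]
 [ 0.5875 -0.2865  0.006 ]
 [ 0.5044 -0.2134  0.006 ]
 [ 0.5143 -0.2953  0.006 ]] [ 0.54615768 -0.25023663  0.006     ]
[ 0.54637456 -0.25080155] 0.07534225397891695 97.6581179451363
[ 0.54434999 -0.24918903] 0.0734259289472499 96.4817204488021
[ 0.58293665 -0.24610664] 0.08135292172646053 96.48897424548619
[ 0.5093787  -0.25436662] 0.08250668526424776 96.90590275824188
```

View pics/t_st2.png

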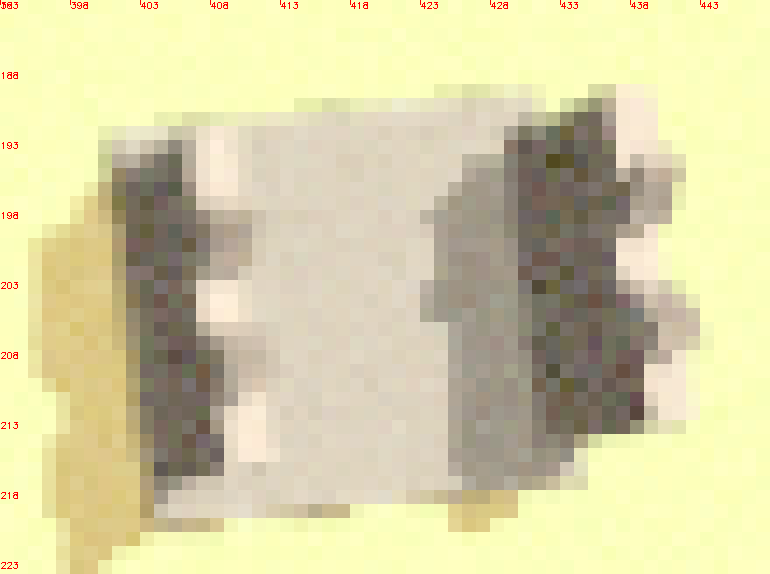

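View pics/s_st2.png

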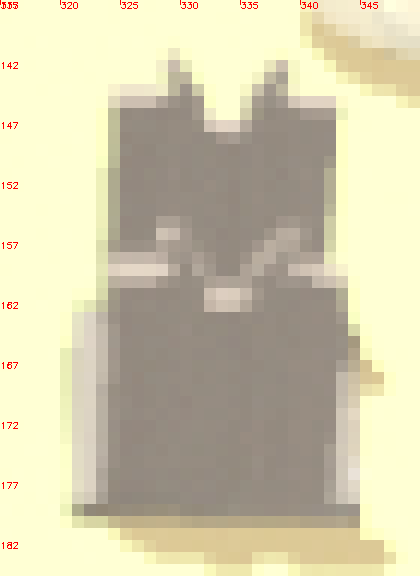

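Call:
arm_command:
  commands:
    - [[0,0,0.5,0,0,0],[0,0,1.2,0,0,0],[0,0,2,0,0,0],[0,-0.2,2.8,0,0,0],[0,-0.6,3.5,0,0,0],[-0.1,-1.2,4,0,0,-0.2],[-0.2,-2,4,0,0,-0.3],[-0.3,-3,4,0,0,-0.5],[-0.4,-4.2,4,0,0,-0.6],[-0.6,-5.6,4,0,0,-0.8],[-0.7,-7.2,4,0,0,-1.1],[-0.9,-9,4,0,0,-1.3],[-1.1,-11,4,0,0,-1.6],[-1.3,-13,4,0,0,-1.9],[-1.5,-15,4,0,0,-2.2],[-1.7,-17,4,0,0,-2.5],[-1.9,-19,4,0,0,-2.8],[-2.1,-21,4,0,0,-3.1],[-2.3,-23,4,0,0,-3.4]]

```text
clock: 16.65
position: [0.5705, -0.1668, 0.1454]
ee_rot: [0.538, -0.458, 0.459, -0.538]
ft_force: [0.3, -0.1, -2.0]
grip_width: 0.162
```

Call:
arm_command:
  commands:
    - [[-0.2,-2,0,0,0,-0.3],[-0.4,-4,0,0,0,-0.6],[-0.6,-6,0,0,0,-0.9],[-0.8,-8,0,0,0,-1.2],[-1.0,-9.8,0,0,0,-1.5],[-1.2,-11.4,0,0,0,-1.7],[-1.3,-12.8,0,0,0,-1.9],[-1.4,-14,0,0,0,-2.1],[-1.5,-15,0,0,0,-2.3],[-1.6,-15.7,0,0,0,-2.4],[-1.64,-16.1,0,0,0,-2.4],[-1.64,-16.2,0,0,0,-2.4],[-1.64,-16.2,0,0,0,-2.4],[-1.64,-16.2,0,0,0,-2.4],[-1.64,-16.2,0,0,0,-2.4]]

```text
clock: 18.15
position: [0.5549, -0.3262, 0.1453]
ee_rot: [-0.529, 0.469, -0.469, 0.529]
ft_force: [0.3, -0.0, -2.3]
grip_width: 0.16
```

```bash
python3 v.py st1 side 285,100,365,190 7 top 370,160,470,240 7
```

```text
18.25 [ 0.5548 -0.3263  0.1453] yaw tz 6.86 ty [ 1.e-04  2.e-04 -1.e+00] tz_z 0.0001 [ 0.3 -0.1 -2. ] [-0.18 -0.06 -0.03] 0.1646209094838973
```

View pics/side_st1.png

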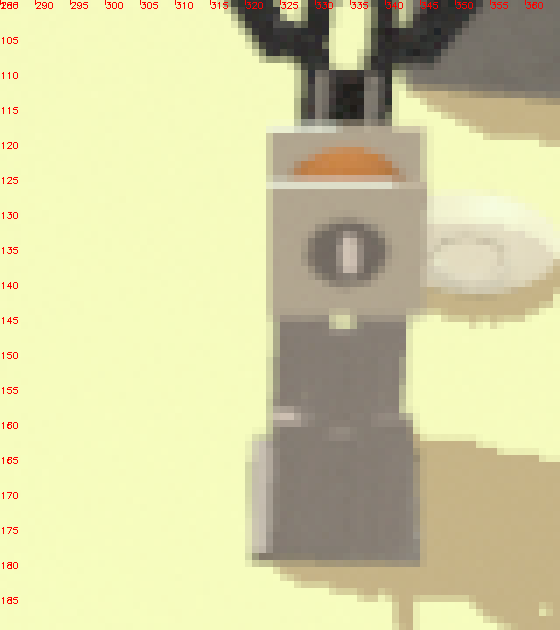

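View pics/top_st1.png

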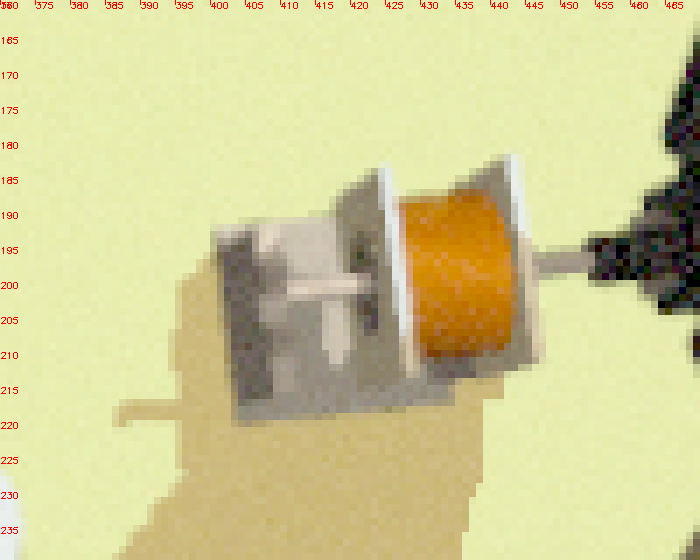

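```bash
python3 - <<'E'
import pickle
from tri import *
c=pickle.load(open('top_st1.pkl','rb'));s=pickle.load(open('side_st1.pkl','rb'))
a=np.radians(96.86);d=np.array([np.cos(a),np.sin(a),0]);o=np.array([.5548,-.3263,.1613])
for L in(.0345,.1135,.1295):
    p=o+L*d;print(L,p.round(4),proj(c,[p])[0].round(2),proj(s,[p])[0].round(2))
print(c['pixels'][196:206,404:424].astype(int).sum(2))
print(s['pixels'][128:142,326:342].astype(int).sum(2))
E
```

```text
0.0345 [ 0.5507 -0.292   0.1613] [451.57 197.58] [334.17 120.77]
0.1135 [ 0.5412 -0.2136  0.1613] [416.79 200.92] [334.4 135.7]
0.1295 [ 0.5393 -0.1977  0.1613] [409.72 201.6 ] [334.44 138.88]
[[108 104 162 231 221 206 233 291 303 304 299 303 298 299 236 168  83  37
   91 123]
 [ 87  88 137 177 170 187 196 269 298 306 298 303 292 301 248 165  92  69
   70  88]
 [ 95  92 100 124 160 156 158 242 285 297 297 291 293 309 272 171  78  84
  100 111]
 [ 93 110  86 123 142 151 156 226 241 251 276 271 286 299 301 289 276 192
  183 100]
 [104  97  89 114 142 146 185 277 303 308 315 321 319 339 349 346 351 242
  202 147]
 [ 88 110 114 106 150 175 168 314 345 345 319 318 303 310 310 295 291 205
  165 124]
 [108  92 117 174 187 196 211 259 272 263 247 224 228 221 232 195 155  96
  100  73]
 [ 96 107 130 193 217 218 231 194 178 189 186 184 268 273 282 200 138  87
   60  85]
 [ 98 102 102 181 212 211 202 179 179 173 185 186 269 307 297 249 152  85
   55  60]
 [ 95  86 109 189 205 202 200 176 180 178 176 170 266 305 311 248 168 110
   97  71]]
[[225 227 228 229 228 225 228 227 227 227 228 226 227 22
[... 182 characters left out ...]
 176 198 213 219 224 226 228]
 [226 227 228 223 181 159 129 113 120 114 114 149 179 213 227 227]
 [226 224 220 192 133 112 111 132 195 171 123 111 125 179 219 227]
 [228 225 208 142 111 111 113 153 298 261 153 113 110 128 202 227]
 [225 226 201 140 114 111 109 195 306 287 171 114 113 115 183 221]
 [226 228 186 131 111 110 111 187 307 286 172 113 110 118 188 221]
 [227 227 199 140 113 113 114 182 305 292 171 108 111 137 207 225]
 [229 226 227 179 128 112 111 160 279 270 153 106 126 171 219 227]
 [228 225 225 211 167 132 116 138 146 158 121 123 171 216 227 226]
 [228 226 226 226 229 198 160 149 156 163 165 183 216 228 226 227]
 [227 228 229 228 226 227 224 213 205 220 226 229 226 227 228 225]]
```

Call:
arm_command:
  commands:
    - [[0,0,-0.5,0,0,0],[0,0,-1.2,0,0,0],[0,0,-2,0,0,0],[0,0,-3,0,0,0],[0,0,-4,0,0,0],[0,0,-5,0,0,0],[0,0,-5.8,0,0,0],[0,0,-6.3,0,0,0],[0,0,-6.6,0,0,0],[0,0,-6.6,0,0,0],[0,0,-6.6,0,0,0]]

```text
clock: 19.35
position: [0.5548, -0.3269, 0.0797]
ee_rot: [-0.529, 0.469, -0.47, 0.529]
ft_force: [0.5, -0.2, -1.8]
grip_width: 0.155
```

```bash
python3 v.py st2 side 300,110,370,190 8 top 380,165,460,235 8
```

```text
19.45 [ 0.5549 -0.3269  0.0798] yaw tz 6.84 ty [ 8.e-04 -3.e-04 -1.e+00] tz_z 0.0007 [-1.  -0.7 -1.8] [-0.14 -0.06 -0.04] 0.16101921688078377
```

View pics/side_st2.png

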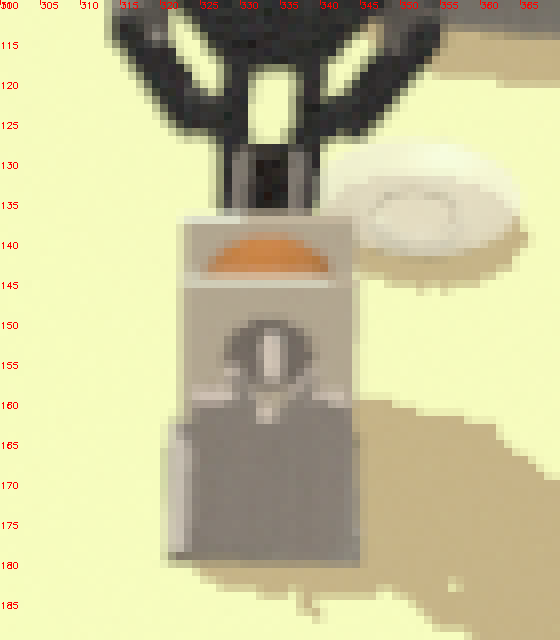

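View pics/top_st2.png

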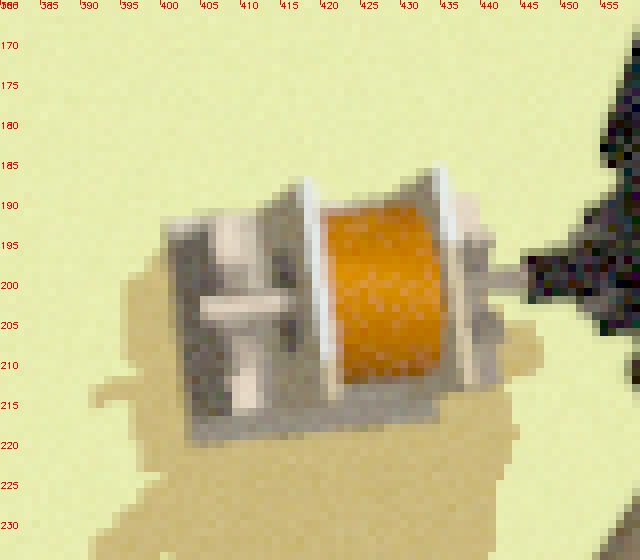

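Call:
arm_command:
  commands:
    - [[0,0,-0.4,0,0,0],[0,0,-0.8,0,0,0],[0,0,-1.2,0,0,0],[0,0,-1.5,0,0,0],[0,0,-1.5,0,0,0],[0,0,-1.5,0,0,0]]

```text
clock: 20.05
position: [0.5546, -0.3268, 0.0643]
ee_rot: [0.529, -0.469, 0.469, -0.529]
ft_force: [-0.3, 0.4, -2.6]
grip_width: 0.157
```

Call:
arm_command:
  commands:
    - [[0,0,-0.2,0,0,0],[0,0,-0.4,0,0,0],[0,0,-0.5,0,0,0],[0,0,-0.5,0,0,0],[0,0,-0.5,0,0,0]]

```text
clock: 20.55
position: [0.5547, -0.3267, 0.0595]
ee_rot: [-0.529, 0.469, -0.469, 0.529]
ft_force: [-0.5, -0.8, 0.0]
grip_width: 0.156
```

Call:
arm_command:
  commands:
    - [[0,0,-0.1,0,0,0],[0,0,-0.1,0,0,0],[0,0,-0.1,0,0,0]]

```text
clock: 20.85
position: [0.5548, -0.3268, 0.0589]
ee_rot: [-0.529, 0.469, -0.469, 0.529]
ft_force: [-2.4, 0.9, 4.8]
grip_width: 0.167
```

```bash
python3 v.py st3 side 300,110,370,190 8 top 380,165,460,235 8
```

```text
20.95 [ 0.5548 -0.3268  0.0589] yaw tz 6.84 ty [ 7.e-04  1.e-04 -1.e+00] tz_z 0.0007 [-2.6  1.5  4.9] [0.37 0.42 0.04] 0.15761400053787378
```

View pics/side_st3.png

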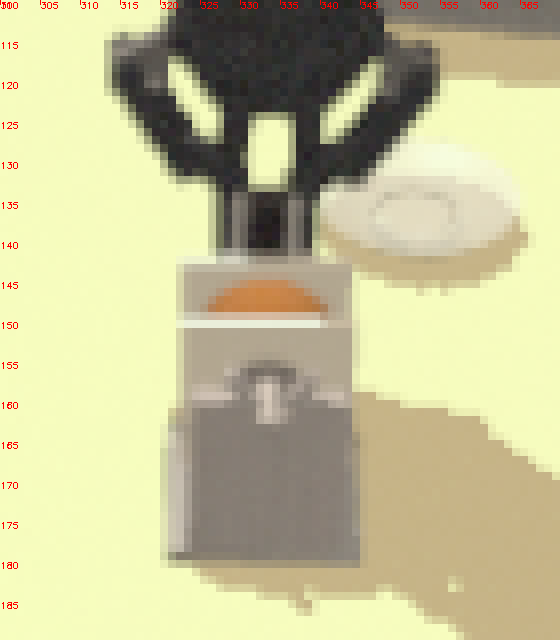

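View pics/top_st3.png

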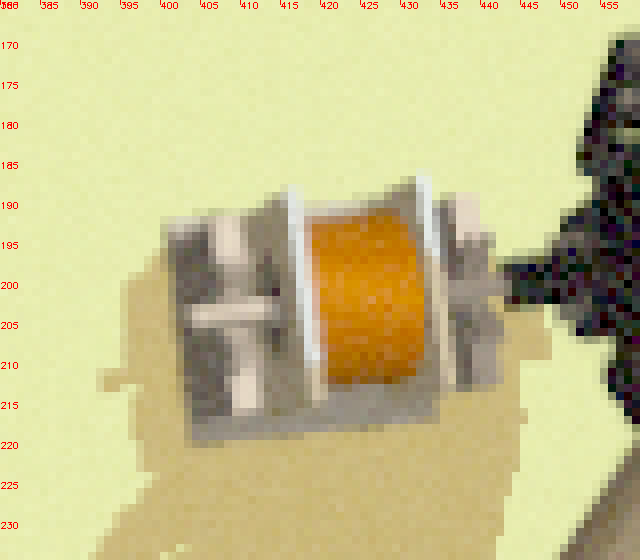

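Call:
arm_command:
  commands:
    - [[0,0,0.1,0,0,0],[0,0,0.1,0,0,0],[0,0,0.1,0,0,0]]
  newtons: 20

```text
clock: 21.25
position: [0.5547, -0.3268, 0.0593]
ee_rot: [-0.529, 0.469, -0.469, 0.529]
ft_force: [-0.3, -0.5, 0.5]
grip_width: 0.159
```

Call:
arm_command:
  commands:
    - [[0,0,0,0,0,0],[0,0,0,0,0,0],[0,0,0,0,0,0],[0,0,0,0,0,0],[0,0,0,0,0,0]]
  claw: 3.5

```text
clock: 21.75
position: [0.5546, -0.3267, 0.0593]
ee_rot: [-0.529, 0.469, -0.469, 0.529]
ft_force: [-0.2, -1.1, 0.0]
grip_width: 0.416
```

```bash
python3 v.py rel side 300,110,370,190 8 top 380,165,460,235 8
```

```text
21.85 [ 0.5546 -0.3267  0.0593] yaw tz 6.84 ty [ 0.  0. -1.] tz_z 0.0 [ 1.  -0.  -0.9] [-0.01  0.05  0.02] 0.4090587711220764
```

View pics/side_rel.png

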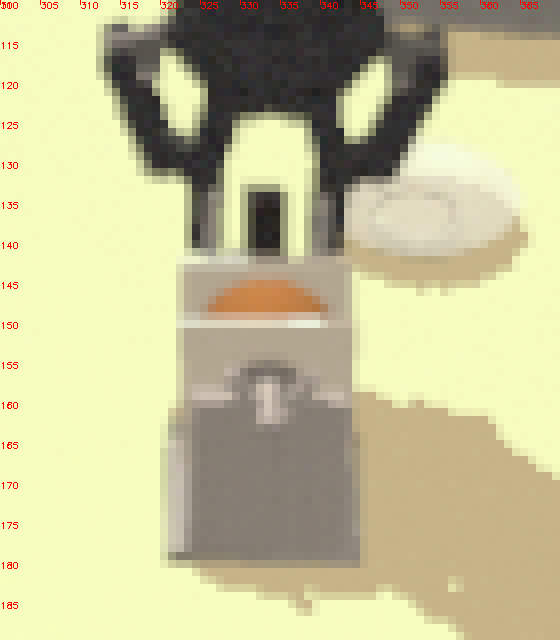

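View pics/top_rel.png

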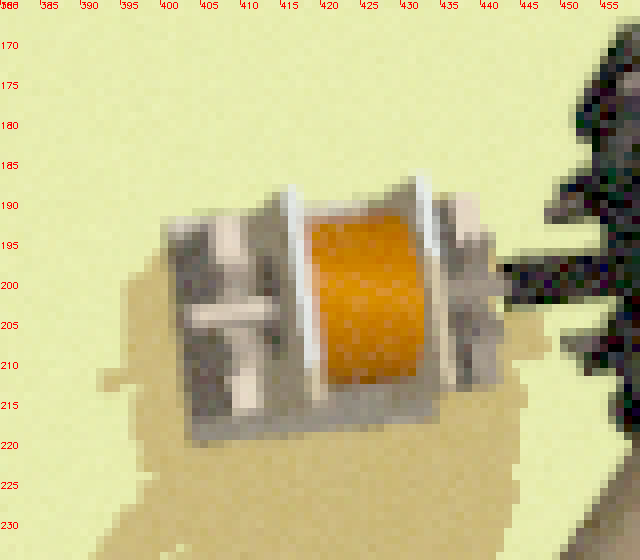

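Released, bar free between the fingers and nothing shifted. Draw straight up and back.

Call:
arm_command:
  commands:
    - [[0,0,0.5,0,0,0],[0,0,1.5,0,0,0],[0,0,3,0,0,0],[0,0,5,0,0,0],[0,0,8,0,0,0],[0,0,11,0,0,0],[0,-2,14,0,0,0],[0,-5,16,0,0,0],[0,-8,17,0,0,0],[0,-10,17,0,0,0],[0,-10,17,0,0,0],[0,-10,17,0,0,0]]

```text
clock: 23.05
position: [0.5545, -0.4268, 0.2301]
ee_rot: [-0.529, 0.469, -0.47, 0.529]
ft_force: [0.8, 0.5, -0.6]
grip_width: 0.414
```

```bash
python3 v.py fin side 300,110,370,190 8 top 380,165,460,235 8; python3 - <<'E'
import pickle
from tri import *
c=pickle.load(open('top_fin.pkl','rb'));s=pickle.load(open('side_fin.pkl','rb'))
cv2.imwrite('pics/topfull.png',c['pixels'])
a=np.radians(96.8);d=np.array([np.cos(a),np.sin(a),0]);m=np.array([.5455,-.25,.074])
for x in(-50,0,100): print(x,proj(c,[m+(x-47.5)/1000*d])[0].round(1),proj(s,[m+(x-47.5)/1000*d])[0].round(1))
E
```

```text
23.15 [ 0.5552 -0.4255  0.2298] yaw tz 6.91 ty [ 6.e-04  6.e-04 -1.e+00] tz_z 0.0007 [ 0.4  0.4 -0.5] [ 0.   -0.01 -0.05] 0.41030821314788807
-50 [462.2 198.9] [332.9 134.7]
0 [442.3 200.8] [332.9 143.8]
100 [402.3 204.6] [333.1 163.2]
```

View pics/side_fin.png

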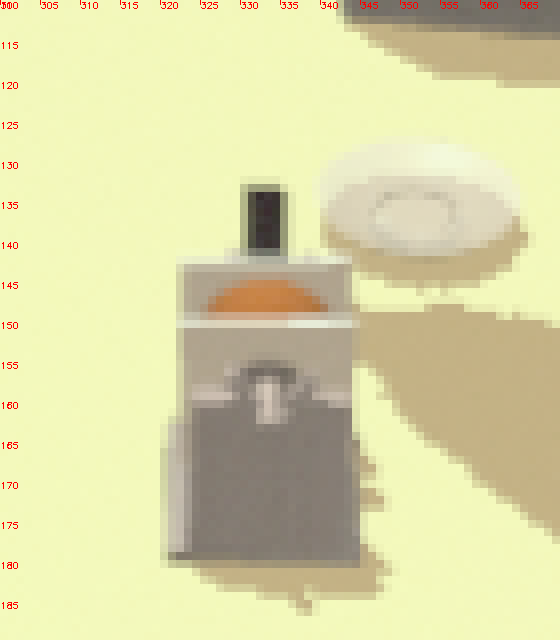

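View pics/top_fin.png

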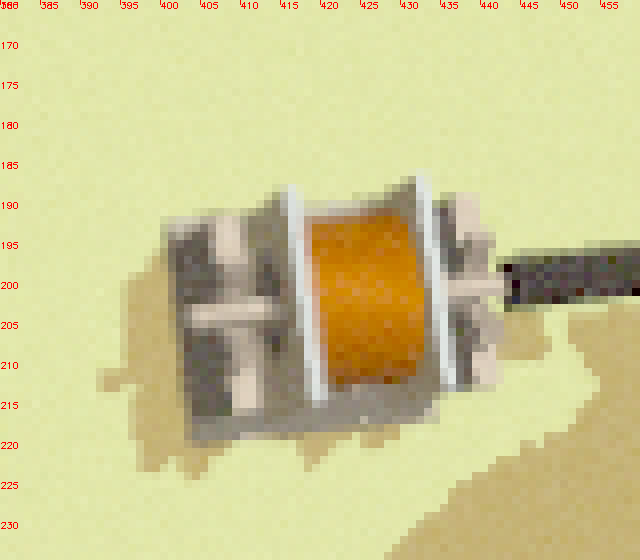

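View pics/topfull.png

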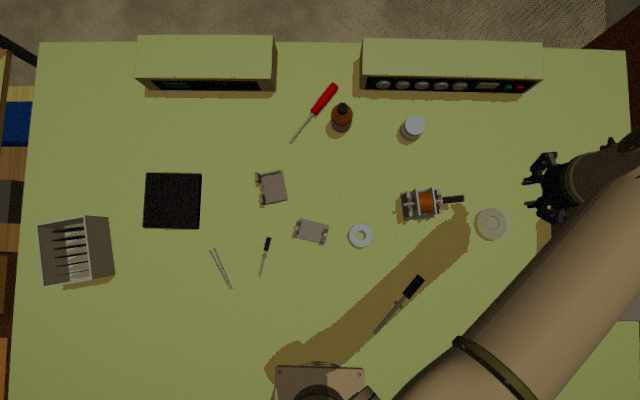

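```bash
python3 - <<'E'
import pickle
from tri import *
c=pickle.load(open('top_fin.pkl','rb'))
a=np.radians(96.8);d=np.array([np.cos(a),np.sin(a),0]);n=np.array([d[1],-d[0],0]);m=np.array([.5455,-.25,.074])
for x in(29,69):
    for zz in(.033,.037): print(x,zz,proj(c,[m+(x-47.5)/1000*d+[0,0,zz]])[0].round(1))
from workcell import manip
print(manip.hand_in())
E
```

```text
29 0.033 [434.4 200.7]
29 0.037 [434.9 200.6]
69 0.033 [417.8 202.3]
69 0.037 [418.2 202.2]
the job is handed in; nothing more can be done
None
```

The job is done and handed in at about 23 s of the 72 s allowed. The axle now lies in both slots of the tall stand with the reel between the plates, and the gripper has let go and drawn clear.

- **Pick-up:** I took the middle-sized axle from the low rack by its black grip. The larger and smaller look-alikes were left alone.
- **Threading:** The side camera showed a lighter patch on the bush that hinted at the hole, so I aimed there, and the rod went in on the first try with no contact force.
- **Collar home:** The collar met the reel with a firm stop, at 5 N to about 6 N measured at the wrist. After backing off slightly, I lifted the reel straight out of the tray.
- **Laying in the stand:** I pressed down with about 5 N, eased off to zero, let go and withdrew upward.

**Last checks:** In the final pictures the rod sits in both slots with its grip and tip within about a pixel (2–3 mm) of where they belong. The reel's flanges match the collar-home position to about the same accuracy. Nothing moved on release, and in the final top view the bystanders look to be where they were. I checked that view only by eye.

**Less certain:** The two cameras put the stand's middle about 2 mm apart, so I aimed between them. A gap of about 1 mm between collar and reel could not be told apart from contact in the pictures.

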